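# Bench test of two rebuilt brake levers

## Robot

A 7-joint arm with a two-finger parallel gripper is mounted at the origin on a cart in front of the work surface, level with it; the furniture and walls round the work are solid. World frame = base frame: x ahead of the robot, y to its left, z up, the work surface at z = 0. Lengths are in m, angles in rad, forces in N, time in s.
With the tool pointing down it reaches from about 0.425 to 0.925 m from the base axis. Payload 6.8 kg.
Tool frame: the origin (TCP) lies midway between the tips of the shut fingers; the grasp point (between the pads) lies r.tcp_to_grasp behind it (r.tcp_to_grasp is the distance from the TCP to the grasp point, in m); x points along the fingers, y is the direction in which the jaws open and shut, and the axes are right-handed (so a half turn about x gives the same grasp; the last joint's range is limited). The gripper opens to 85 mm and grips with 20 to 120 N. Pads are 22 mm wide; open, the fingers measure 114 mm over their backs; the gripper's body (76 mm by 85 mm) begins 54 mm behind the grasp point. The pads swing forward as they close: fully open they stand 13 mm farther back than shut.
Start: joints at [-1.299, 0.477, 0.022, 1.555, -0.011, 1.109, -0.083], TCP at [0.25, 0.627, 0.231] pointing down, gripper open.
Joint ranges: [-2.96, 2.96], [-0.34, 2.1], [-1.41, 1.46], [0.24, 2.44], [-1.37, 4.51], [0.17, 1.92], [-2.96, 2.96]. Speed limits (rad/s): [2.39, 2.39, 3.14, 3.14, 3.14, 3.14, 3.14].

## Interface

Orientations are given as a rotation vector (axis times angle).
In Python, from bench import r, grab_frame, search_frame, cut_out, pinpoint gives the robot as it stands. The module is installed in compiled form; this text tells all that it offers.
- The arm moves only by the tool apply_moves, never from a script. Its argument "commands" is a list of rows, each a list of 7 numbers: the finger opening in mm, from 0 to 85.4, then the shift along the tool's x, y, z in mm, then the turn, a rotation vector about the tool's x, y, z in rad. A call has 1 to 20 rows; each row is the pose to reach, as a shift and turn from the pose commanded when the call began, along the tool's axes at that moment; what a row does not reach only later rows make up. A row lasts 1/10 s, in which the tool goes at most 50 mm and 8.59 degrees, less where a joint would pass 70% of its speed; a pose out of reach is approached as far as the arm can. A call with a gripper value outside its range is refused whole. The fingers move at their own pace and stop on an object; "force" is the grip in N (left out, the last holds). Time passes only in rows, so rows that repeat a pose let the fingers close. It gives the time, the measured TCP pose, the force and the opening at its end, in the units of the state.
- r.get_obs(): the state, without advancing time (a new reading comes with each control period).
- grab_frame(name): name is "scene" or "top" or "wrist"; returns a dict with "pixels" (384x512x3 uint8, red, green, blue), "mtx" (3x3 intrinsics, pixels), "position" and "rotation" of the camera in the world; the wrist camera has in their place "T_tool_cam" (4x4, takes a point from camera to tool coordinates, whose origin is the TCP and whose axes are the tool frame's). Camera axes: x right, y down, z forward; pixel columns grow to the right and rows downward; lengths in m; the calibration is good to about 2 mm. A picture is of the moment at which its call begins: read the wrist's pose just before it. There is no depth.
- r.hand_in(): hands the job in, once; it reports no verdict.
Trained networks look in the newest picture that a camera, given by its name, has taken for a name from the list of things; names that differ only in an ending like _2 or _b are one class to them, and where a whole thing is asked for, a point or a joint stands for the part that bears it (a point fixed in the world has none). Each returns a list of dicts, best first, with "confidence" (0 to 1); they miss things now and then, are a little off and sometimes report something else, mostly with a low value. They report only what shows in the picture. A call takes as long as a camera call.
- search_frame(label, camera): "point" ([column, row] as shares, 0 to 1, of the picture: columns of its width, rows of its height, amid what is visible of it).
- cut_out(label, camera): "pixels" (384x512 bool, what is visible of it) and "point" ([column, row] as shares, 0 to 1, of the picture: columns of its width, rows of its height, amid what is visible of it).
- pinpoint(label, camera): "point" ([column, row] as shares, 0 to 1, of the picture: columns of its width, rows of its height: a listed point, or the origin of a listed thing).
The state is a dict: "clock": time; "joints": joint angles; "qvel": joint speeds; "tau": joint torques, N m; "tcp_pos": TCP position; "orientation": TCP orientation; "contact_force": force on the tool from outside, world axes, zero at the start; "moment": the same for the moment, N m; "grip_width": finger opening in m.
Only numpy, scipy, OpenCV 4.12 (cv2) and the standard library are available. Lean on these libraries where they do the work, as an engineer would, in place of code of your own. Each camera call takes 0.05 s, during which the arm holds its last target.

## Task

Two rebuilt brake levers with plugged outlets sit on the handlebar in the bench stand: one goes firm short of its grip, the other has a failed seal and comes right to the grip. With nothing gripped, press the left lever (as the robot sees it) in with the outside of the fingers, firmly at about 15 N, until it stops, let it come back out, then do the same with the right lever. Finish with the lever that stopped short pressed in firmly and held there for the leak test (the program ends while holding it), the other one fully out and the loose things on the bench left where they are.

Things in the scene. Friction and masses are not known exactly. Their poses are not given: they have to be found in the camera images.
- brake_stand: handlebar on a grey bench stand fixed to the table. Origin: centre of the underside of the base plate (110x130x12 mm). x points away from the robot, y along the bar to its LEFT end, z up. The bar (410 mm long, 22 thick) is level, 130 mm straight above the origin. Levers and their black cylinders lie on the bar's -x side, toward the robot; the reservoirs on the cylinders reach 157 mm high.
- left_lever (a joint): turn of the left lever about its upright pivot, rad: 0 = out (a spring returns it), grows as it is pressed in to its grip (+x of brake_stand); 0.39 = tip at the grip. A good lever goes firm between 0.1 and 0.22 and yields little beyond (about 0.04 at 15 N), its tip well short of the grip; a failed one meets only the spring (1.5 to 3.5 N at the press point) right to the grip.
- left_press (a point): point at half height on the front face (toward the robot) of the left lever's bare metal blade, 130 mm above the table, 105 mm along +y and 47 mm along -x from the pivot in the lever's own axes, which are brake_stand's when it is out and turn with it. Blade 10 mm thick, 15 high; its face is flat for 18 mm to both sides, then a ball of 18 mm ends it. 67 mm in front of the grip when out.
- left_pivot (a point): centre of the left lever's upright pivot, 130 mm above the table, 36 mm in front of the bar's centre line (-x of brake_stand) and 62 mm along +y from the middle. The rubber grip, 32 mm thick round the bar, lies 85 to 205 mm from the middle of the bar
- right_lever (a joint): turn of the right lever about its upright pivot, rad: 0 = out (a spring returns it), grows as it is pressed in to its grip (+x of brake_stand); 0.39 = tip at the grip. A good lever goes firm between 0.1 and 0.22 and yields little beyond (about 0.04 at 15 N), its tip well short of the grip; a failed one meets only the spring (1.5 to 3.5 N at the press point) right to the grip.
- right_press (a point): point at half height on the front face (toward the robot) of the right lever's bare metal blade, 130 mm above the table, 105 mm along -y and 47 mm along -x from the pivot in the lever's own axes, which are brake_stand's when it is out and turn with it. Blade 10 mm thick, 15 high; its face is flat for 18 mm to both sides, then a ball of 18 mm ends it. 67 mm in front of the grip when out.
- right_pivot (a point): centre of the right lever's upright pivot, 130 mm above the table, 36 mm in front of the bar's centre line (-x of brake_stand) and 62 mm along -y from the middle. The rubber grip, 32 mm thick round the bar, lies 85 to 205 mm from the middle of the bar
- armature_1: wound motor armature lying on its side, 37 x 100 x 37 mm; a bystander. Origin: centre of its underside.
- armature_2: wound motor armature lying on its side, 37 x 100 x 37 mm; a bystander. Origin: centre of its underside.
- armature_3: wound motor armature lying on its side, 37 x 100 x 37 mm; a bystander. Origin: centre of its underside.
- shaft_1: small ground steel shaft lying down, 12 x 53 x 12 mm; a bystander. Origin: centre of its underside.
- bearing_1: ball bearing lying flat, 48 mm across, 9 mm high; a bystander. Origin: centre of its underside.

How it is judged:
On the way, in this order (a step that is already met when the one before it is completed fails the run):
1. the left lever is pressed in firmly until it stops, short of its grip or at it (over 8 N, standing still) (contact force between the fingers and left_lever above 8 N and value of joint left_lever above 0.09 rad and velocity of joint left_lever below 0.1 rad/s and value of joint right_lever below 0.04 rad), for 0.2 s.
2. then, with the left lever back out, the right lever is pressed in firmly until it stops (contact force between the fingers and right_lever above 8 N and value of joint right_lever above 0.09 rad and velocity of joint right_lever below 0.1 rad/s and value of joint left_lever below 0.04 rad), for 0.2 s.
At the end, for the whole second after the job is handed in: The lever that stops short of its grip is held in by the fingers at its stop (over 8 N on it, standing still, turned 0.09 to 0.33 rad), and the other lever is out (under 0.04 rad) (((contact force between the fingers and left_lever above 8 N and value of joint left_lever between 0.09 and 0.33 rad and velocity of joint left_lever below 0.1 rad/s and value of joint right_lever below 0.04 rad) or (contact force between the fingers and right_lever above 8 N and value of joint right_lever between 0.09 and 0.33 rad and velocity of joint right_lever below 0.1 rad/s and value of joint left_lever below 0.04 rad))); the arm keeps its last pose, push and grip.
It fails at once if a lever is forced: more than 45 N on it (contact force between any of the arm, the fingers and left_lever above 45 N or contact force between any of the arm, the fingers and right_lever above 45 N).
It fails at once if a lever is gripped: the fingers reach behind its blade (contact force between the fingers and left_lever_c6 above 1 N or contact force between the fingers and left_lever_c7 above 1 N or contact force between the fingers and right_lever_c6 above 1 N or contact force between the fingers and right_lever_c7 above 1 N).
It fails at once if the fingers press on a rubber grip (contact force between the fingers and brake_stand_c17 above 2 N or contact force between the fingers and brake_stand_c18 above 2 N).
It fails at once if a loose thing on the bench is lifted or moved by more than 25 mm (distance of any of armature_1, armature_2, armature_3, shaft_1, bearing_1 from where it was at the start of the episode above 0.025 m).
It also fails if it takes over 72 s, if anything falls off the work surface, if the arm or the gripper's body presses on something with over 40 N, if the wrist force passes 120 N, or if a joint passes its speed limit or range.

## Working session

There is one attempt and no reset: what is moved stays moved. The work goes in short steps, Python scripts to look and compute and a tool call to move; the robot and the scene stay as the last step left them, time stands still between calls to the robot, and variables do not carry over. Pictures are saved under pics/ and viewed, and the job is handed in when it is done.

Besides the shell and the picture viewer there is one more tool, called after "Call:" as a command line: name --pt "numbers of a row" for each row, then --argument value for the rest. apply_moves: Moves the arm, as the interface text tells. Its arguments: {"type":"object","properties":{"commands":{"type":"array"},"force":{"type":"number"}},"required":["commands"]}

```bash
mkdir -p pics
cat > h.py <<'E'
import numpy as np, cv2
from bench import r, grab_frame, search_frame, cut_out, pinpoint
from scipy.spatial.transform import Rotation as R
def ray(f,p):
    c=np.array([p[0]*512,p[1]*384,1.]); d=np.linalg.inv(f["mtx"])@c
    return np.array(f["position"]),np.array(f["rotation"])@d
def onz(f,p,z):
    o,d=ray(f,p); return o+d*(z-o[2])/d[2]
def proj(f,X):
    c=np.array(f["rotation"]).T@(np.array(X)-np.array(f["position"])); c=f["mtx"]@c; return c[:2]/c[2]
E
python3 - <<'E'
from h import *
o=r.get_obs();print(o["clock"],o["tcp_pos"],o["orientation"],o["contact_force"],o["grip_width"],r.tcp_to_grasp)
for cam in ["scene","top"]:
    f=grab_frame(cam); cv2.imwrite(f"pics/{cam}0.png",f["pixels"][:,:,::-1])
    print(cam,np.round(f["position"],3))
    for n,z in [("brake_stand",0),("left_press",.13),("right_press",.13),("left_pivot",.13),("right_pivot",.13),("armature_1",0),("shaft_1",0),("bearing_1",0)]:
        for d in pinpoint(n,cam)[:3]:
            print(n,round(d["confidence"],2),np.round(np.array(d["point"])*[512,384],0),np.round(onz(f,d["point"],z),3))
E
```

```text
0.0 [0.25005138 0.62634059 0.23031485] [ 0.29652833  1.55040703 -0.29941862] [ 0.54996955  0.14092127 -0.01668577] 0.08573129611118806 0.0187
scene [-0.29  -0.935  0.694]Traceback (most recent call last):
  File "<stdin>", line 8, in <module>
  File "h.py", line 8, in onz
    o,d=ray(f,p); return o+d*(z-o[2])/d[2]
                                      ~^^^
IndexError: invalid index to scalar variable.
```

```bash
sed -i 's/np.array(f\["rotation"\])/R.from_rotvec(f["rotation"]).as_matrix()/' h.py
python3 - <<'E'
from h import *
for cam in ["scene","top"]:
    f=grab_frame(cam); cv2.imwrite(f"pics/{cam}0.png",f["pixels"][:,:,::-1])
    print(cam,np.round(f["position"],3))
    for n,z in [("brake_stand",0),("left_press",.13),("right_press",.13),("left_pivot",.13),("right_pivot",.13),("armature_1",0),("shaft_1",0),("bearing_1",0)]:
        for d in pinpoint(n,cam)[:3]:
            print(n,round(d["confidence"],2),np.round(np.array(d["point"])*[512,384],0),np.round(onz(f,d["point"],z),3))
E
```

```text
scene [-0.29  -0.935  0.694]
brake_stand 0.65 [256. 214.] [ 0.61  -0.264  0.   ]
left_press 0.6 [196. 168.] [ 0.551 -0.089  0.13 ]
right_press 0.74 [274. 209.] [ 0.486 -0.413  0.13 ]
left_pivot 0.5 [233. 171.] [ 0.597 -0.191  0.13 ]
right_pivot 0.52 [263. 184.] [ 0.581 -0.311  0.13 ]
armature_1 0.93 [348. 268.] [ 0.533 -0.603  0.   ]
armature_1 0.77 [318. 235.] [ 0.616 -0.472  0.   ]
armature_1 0.63 [324. 287.] [ 0.438 -0.587  0.   ]
bearing_1 0.67 [302. 211.] [ 0.701 -0.37   0.   ]
top [ 0.349 -0.293  1.205]
brake_stand 0.77 [249. 180.] [ 0.613 -0.257  0.   ]
left_press 0.78 [171. 186.] [ 0.569 -0.081  0.13 ]
left_press 0.39 [330. 179.] [ 0.586 -0.451  0.13 ]
right_press 0.58 [309. 221.] [ 0.488 -0.401  0.13 ]
left_pivot 0.83 [216. 177.] [ 0.591 -0.185  0.13 ]
right_pivot 0.62 [270. 189.] [ 0.562 -0.312  0.13 ]
armature_1 0.86 [379. 252.] [ 0.427 -0.591  0.   ]
armature_1 0.85 [378. 212.] [ 0.53  -0.592  0.   ]
armature_1 0.5 [331. 177.] [ 0.62  -0.474  0.   ]
shaft_1 0.5 [212. 139.] [ 0.724 -0.158  0.   ]
bearing_1 0.55 [298. 152.] [ 0.689 -0.387  0.   ]
```

View pics/scene0.png

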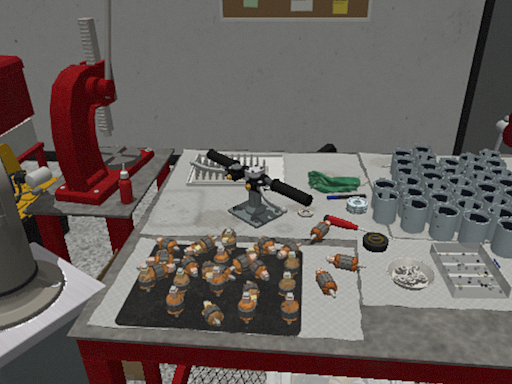

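View pics/top0.png

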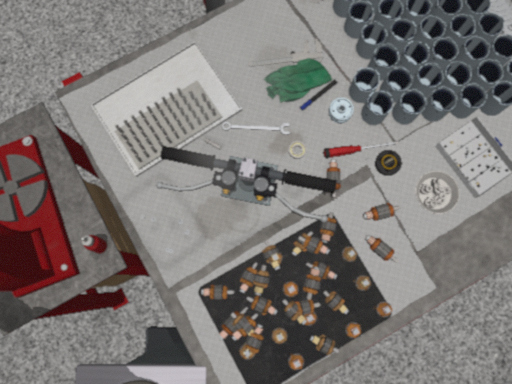

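```bash
cat > fit.py <<'E'
from h import *
from scipy.optimize import least_squares
L={"brake_stand":(0,0,0),"left_press":(-.083,.167,.13),"right_press":(-.083,-.167,.13),"left_pivot":(-.036,.062,.13),"right_pivot":(-.036,-.062,.13)}
obs=[]; F={}
for cam in ["scene","top"]:
    F[cam]=f=grab_frame(cam)
    for n in L:
        d=pinpoint(n,cam)
        if d and d[0]["confidence"]>.3: obs.append((cam,n,np.array(d[0]["point"])*[512,384],d[0]["confidence"]))
def W(x,l):
    c,s=np.cos(x[2]),np.sin(x[2]); return np.array([x[0]+c*l[0]-s*l[1],x[1]+s*l[0]+c*l[1],l[2]])
res=lambda x:np.concatenate([(proj(F[c],W(x,L[n]))-p) for c,n,p,w in obs])
s=least_squares(res,[.61,-.26,-.2],loss="soft_l1",f_scale=2.)
print(s.x, np.degrees(s.x[2]))
for (c,n,p,w),e in zip(obs,res(s.x).reshape(-1,2)): print(c,n,w.round(2) if hasattr(w,'round') else w,np.round(e,1))
for n in L: print(n,W(s.x,L[n]).round(3))
for cam,f in F.items():
    im=cv2.resize(f["pixels"][:,:,::-1],None,fx=4,fy=4,interpolation=cv2.INTER_CUBIC)
    def seg(a,b,col):
        a,b=[tuple(int(v) for v in (proj(f,W(s.x,q))*4+1.5)) for q in(a,b)]; cv2.line(im,a,b,col,1)
    for y in (.011,-.011): pass
    seg((0,.205,.13),(0,-.205,.13),(0,255,0))
    for q in [(-.055,-.065),(-.055,.065)]: 
        seg((q[0],q[1],0.0),(-q[0],q[1],0.0),(255,255,0)); seg((q[0],q[1],0.),(q[0],-q[1],0.),(255,255,0)); seg((-q[0],q[1],0.),(-q[0],-q[1],0.),(255,255,0))
    for sg in(1,-1):
        seg((-.083,sg*.149,.13),(-.083,sg*.185,.13),(0,0,255))
        seg((-.036,sg*.062,.13),(-.083,sg*.167,.13),(255,0,255))
    p=proj(f,W(s.x,(0,0,.1)))*4; x0,y0=int(p[0]-400),int(p[1]-300)
    cv2.imwrite(f"pics/fit_{cam}.png",im[y0:y0+600,x0:x0+800])
E
python3 fit.py
```

```text
[ 0.60747275 -0.26348621 -0.2085466 ] -11.948839908996302
scene brake_stand 0.74 [-1.9  0.7]
scene left_press 0.55 [ 2.1 -1.3]
scene left_pivot 0.7 [-2.4  1. ]
scene right_pivot 0.78 [0.5 0.4]
top brake_stand 0.87 [-0.2 -0.3]
top left_press 0.84 [-0.7 -1.4]
top right_press 0.61 [-0.4 -2.3]
top left_pivot 0.79 [2.6 3.8]
top right_pivot 0.58 [0.  0.4]
brake_stand [ 0.607 -0.263  0.   ]
left_press [ 0.561 -0.083  0.13 ]
right_press [ 0.492 -0.41   0.13 ]
left_pivot [ 0.585 -0.195  0.13 ]
right_pivot [ 0.559 -0.317  0.13 ]
```

```bash
ls pics
```

```text
fit_scene.png
fit_top.png
scene0.png
top0.png
```

View pics/fit_top.png

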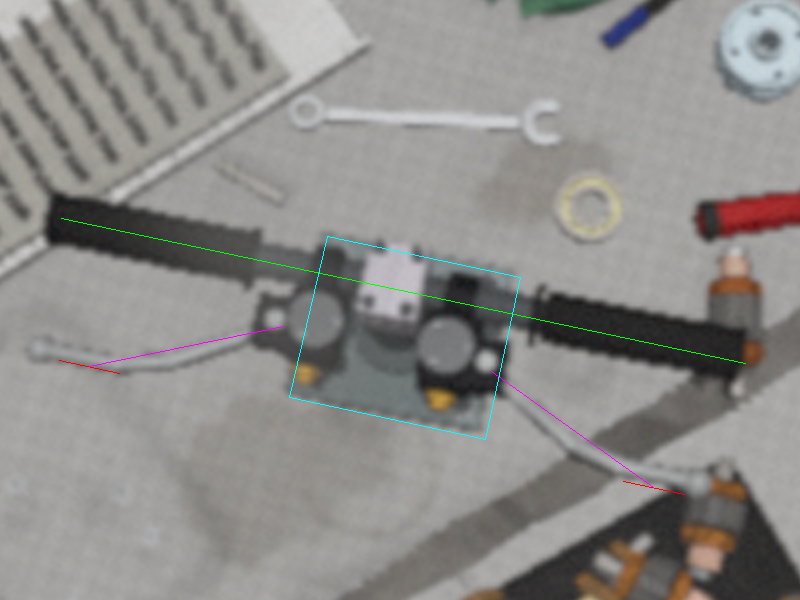

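View pics/fit_scene.png

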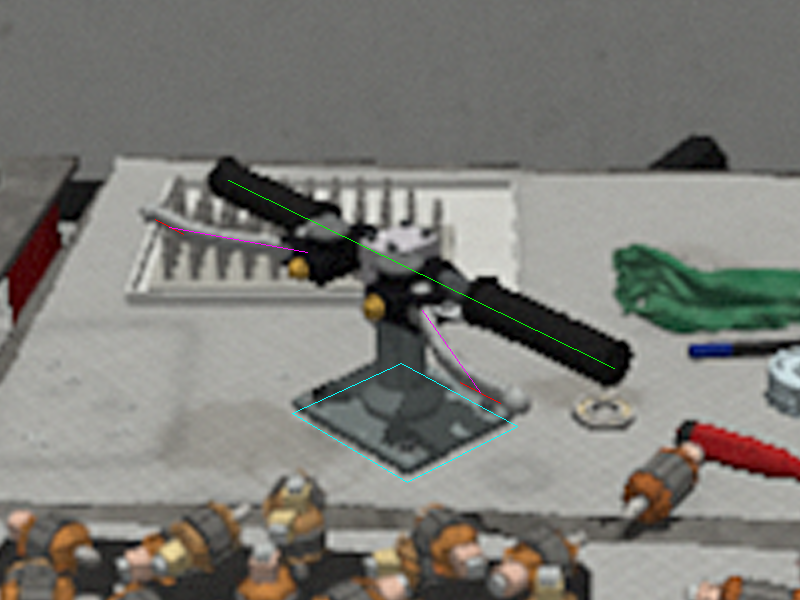

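Run:
```python
from h import *
a=cv2.imread("pics/top0.png")[100:384,0:250]; cv2.imwrite("pics/topL.png",cv2.resize(a,None,fx=2.1,fy=2.1))
a=cv2.imread("pics/scene0.png")[0:300,0:220]; cv2.imwrite("pics/scL.png",cv2.resize(a,None,fx=2,fy=2))
o=r.get_obs(); print(R.from_rotvec(o["orientation"]).as_matrix().round(3))
f=grab_frame("wrist"); cv2.imwrite("pics/wr.png",f["pixels"][:,:,::-1]); print(f["T_tool_cam"])
```

```text
[[-0.     0.371  0.929]
 [ 0.     0.929 -0.371]
 [-1.     0.    -0.   ]]
[[-7.29584406e-05 -2.69985922e-01  9.62864267e-01 -1.41756318e-01]
 [ 9.99998753e-01  1.49919059e-03  4.96143349e-04 -1.32534804e-03]
 [-1.57746877e-03  9.62863103e-01  2.69985476e-01 -6.84017702e-02]
 [ 0.00000000e+00  0.00000000e+00  0.00000000e+00  1.00000000e+00]]
```

View pics/topL.png

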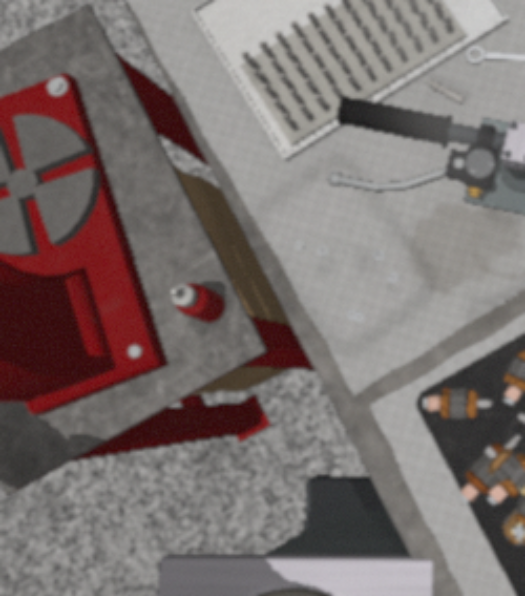

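View pics/scL.png

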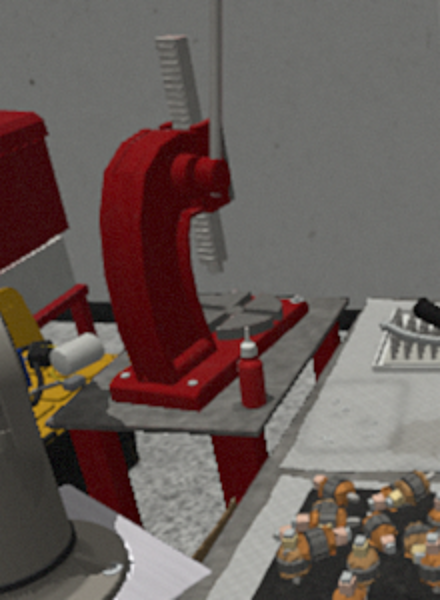

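View pics/wr.png

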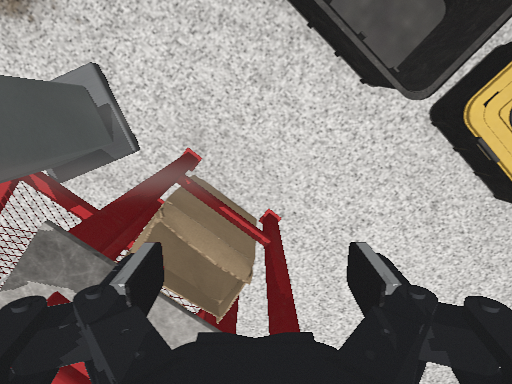

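Run:
```python
from h import *
F={c:grab_frame(c) for c in("scene","top")}
def tri(ps,pt):
    A=[];b=[]
    for c,p in(("scene",ps),("top",pt)):
        o,d=ray(F[c],(p[0]/512,p[1]/384)); d/=np.linalg.norm(d); P=np.eye(3)-np.outer(d,d); A.append(P);b.append(P@o)
    x,rs,*_=np.linalg.lstsq(np.vstack(A),np.hstack(b),rcond=None); return x.round(3),rs
print("bolt",tri((96,191),(64,268)))
print("bottle top",tri((125,166),(86,240)))
print("bolt far",tri((148,150),(28,141)))
b=tri((96,191),(64,268))[0]
z=b[2]
for n,p in dict(colFL=(70,188),colFR=(105,172),baseFL=(56,197)).items(): print(n,onz(F["scene"],(p[0]/512,p[1]/384),z).round(3))
# column top: scene px (52..110,~65-100) at plane y = ?
for y in (.2,.3,.4):
  for p in((105,61),(115,100),(75,65),(52,95),(88,18),(105,135)):
    o,d=ray(F["scene"],(p[0]/512,p[1]/384)); t=(y-o[1])/d[1]; print(y,p,(o+d*t).round(3))
```

```text
bolt (array([0.382, 0.188, 0.042]), array([2.28165692e-06]))
bottle top (array([0.444, 0.108, 0.126]), array([1.12904824e-05]))
bolt far (array([0.705, 0.312, 0.035]), array([1.66698131e-08]))
colFL [0.349 0.273 0.042]
colFR [0.484 0.277 0.042]
baseFL [0.29  0.257 0.042]
0.2 (105, 61) [0.508 0.2   0.415]
0.2 (115, 100) [0.519 0.2   0.296]
0.2 (75, 65) [0.411 0.2   0.422]
0.2 (52, 95) [0.325 0.2   0.359]
0.2 (88, 18) [0.479 0.2   0.536]
0.2 (105, 135) [0.461 0.2   0.2  ]
0.3 (105, 61) [0.579 0.3   0.391]
0.3 (115, 100) [0.59  0.3   0.261]
0.3 (75, 65) [0.472 0.3   0.398]
0.3 (52, 95) [0.379 0.3   0.329]
0.3 (88, 18) [0.547 0.3   0.522]
0.3 (105, 135) [0.527 0.3   0.156]
0.4 (105, 61) [0.649 0.4   0.366]
0.4 (115, 100) [0.661 0.4   0.226]
0.4 (75, 65) [0.534 0.4   0.374]
0.4 (52, 95) [0.433 0.4   0.3  ]
0.4 (88, 18) [0.615 0.4   0.508]
0.4 (105, 135) [0.593 0.4   0.113]
```

Call:
apply_moves --pt "0 -50 0 0 0 0 0" --pt "0 -100 0 0 0 0 0" --pt "0 -150 0 0 0 0 0" --pt "0 -200 0 0 0 0 0" --pt "0 -250 0 0 0 0 0" --pt "0 -300 0 0 0 0 0" --pt "0 -350 0 0 0 0 0" --pt "0 -350 -50 0 0 0 0" --pt "0 -350 -100 0 0 0 0" --pt "0 -350 -150 0 0 0 0" --pt "0 -350 -200 0 0 0 0" --pt "0 -350 -230 0 0 0 0" --pt "0 -350 -230 0 0 0 0" --pt "0 -350 -230 0 0 0 0" --force 40

```text
clock: 3.15
tcp_pos: [0.165, 0.4131, 0.5819]
orientation: [0.299, 1.55, -0.296]
contact_force: [0.7, -0.7, -0.3]
grip_width: -0.0003
```

Run:
```python
from h import *
o=r.get_obs();print(o["clock"],o["tcp_pos"],R.from_rotvec(o["orientation"]).as_matrix().round(3),o["contact_force"],o["grip_width"],np.round(o["joints"],3))
p=np.array(o["tcp_pos"]);M=R.from_rotvec(o["orientation"]).as_matrix()
for a in (60,52,44,36,28,20,12,4,-4,-8):
    q=.44*np.array([np.cos(np.radians(a)),np.sin(np.radians(a)),0]);q[2]=.58
    print(a,(M.T@(q-p)*1000).round(0))
for q in ((.506,-.068,.58),(.506,-.068,.112)):print(q,(M.T@(np.array(q)-p)*1000).round(0))
```

```text
3.15 [0.16497561 0.41308627 0.58192778] [[ 0.     0.371  0.929]
 [ 0.002  0.929 -0.371]
 [-1.     0.002 -0.   ]] [ 0.71210893 -0.68502671 -0.29312217] -0.00027723406674042667 [-1.347e+00 -4.900e-02  1.400e-02  1.448e+00  1.000e-03  1.741e+00
 -1.410e-01]
60 [ 2. -9. 63.]
52 [  2. -22. 123.]
44 [  2. -44. 181.]
36 [  2. -73. 235.]
28 [   2. -109.  284.]
20 [   2. -152.  328.]
12 [   1. -200.  366.]
4 [   1. -254.  396.]
-4 [   1. -311.  419.]
-8 [   1. -340.  427.]
(0.506, -0.068, 0.58) [   1. -320.  495.]
(0.506, -0.068, 0.112) [ 469. -321.  495.]
```

Call:
apply_moves --pt "0 0 -5 40 0 0 0" --pt "0 0 -14 85 0 0 0" --pt "0 0 -25 130 0 0 0" --pt "0 0 -42 175 0 0 0" --pt "0 0 -64 218 0 0 0" --pt "0 0 -92 260 0 0 0" --pt "0 0 -124 298 0 0 0" --pt "0 0 -160 333 0 0 0" --pt "0 0 -200 362 0 0 0" --pt "0 0 -245 385 -0.08 0 0" --pt "0 0 -275 420 -0.17 0 0" --pt "0 0 -300 460 -0.17 0 0" --pt "0 0 -321 495 -0.17 0 0" --pt "0 0 -321 495 -0.17 0 0" --pt "0 0 -321 495 -0.17 0 0"

```text
clock: 4.65
tcp_pos: [0.5068, -0.0682, 0.5805]
orientation: [0.164, 1.566, -0.169]
contact_force: [0.1, 0.9, -0.2]
grip_width: 0.0001
```

Run:
```python
from h import *
o=r.get_obs();print(o["clock"],o["tcp_pos"],R.from_rotvec(o["orientation"]).as_matrix().round(3),o["contact_force"],np.round(o["joints"],3))
f=grab_frame("wrist"); cv2.imwrite("pics/wr1.png",f["pixels"][:,:,::-1])
T=f["T_tool_cam"];M=R.from_rotvec(o["orientation"]).as_matrix()
g=dict(mtx=f["mtx"],position=M@T[:3,3]+o["tcp_pos"],rotation=R.from_matrix(M@T[:3,:3]).as_rotvec())
for n,z in [("brake_stand",0),("left_press",.13),("right_press",.13),("left_pivot",.13),("right_pivot",.13)]:
    for d in pinpoint(n,"wrist")[:2]: print(n,round(d["confidence"],2),np.round(np.array(d["point"])*[512,384]),onz(g,d["point"],z).round(3))
```

```text
4.65 [ 0.50682614 -0.06821046  0.58048744] [[-0.002  0.21   0.978]
 [-0.003  0.978 -0.21 ]
 [-1.    -0.004 -0.001]] [ 0.10873674  0.92530338 -0.21214335] [-0.791  0.064  0.884  1.364 -0.046  1.739  1.442]
brake_stand 0.66 [188. 197.] [ 0.612 -0.262  0.   ]
left_press 0.6 [255. 174.] [ 0.563 -0.083  0.13 ]
right_press 0.74 [ 89. 173.] [ 0.493 -0.402  0.13 ]
left_pivot 0.75 [201. 196.] [ 0.583 -0.197  0.13 ]
```

View pics/wr1.png

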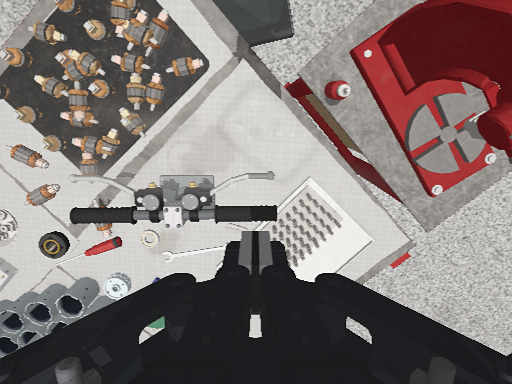

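Call:
apply_moves --pt "0 50 0 0 0 0 0" --pt "0 100 0 0 0 0 0" --pt "0 150 0 0 0 0 0" --pt "0 200 0 0 0 0 0" --pt "0 250 0 0 0 0 0" --pt "0 300 0 0 0 0 0" --pt "0 350 0 0 0 0 0" --pt "0 395 0 0 0 0 0" --pt "0 430 0 0 0 0 0" --pt "0 455 0 0 0 0 0" --pt "0 468 0 0 0 0 0" --pt "0 468 0 0 0 0 0" --pt "0 468 0 0 0 0 0"

```text
clock: 6.25
tcp_pos: [0.5065, -0.0683, 0.1143]
orientation: [0.165, 1.563, -0.164]
contact_force: [0.1, -1.0, 0.3]
grip_width: -0.0002
```

```bash
cat > st.py <<'E'
from h import *
o=r.get_obs();M=R.from_rotvec(o["orientation"]).as_matrix();p=np.array(o["tcp_pos"])
print(o["clock"],p.round(4),"F tool",(M.T@o["contact_force"]).round(1),"joints",np.round(o["joints"],2),"yaw z",np.degrees(np.arctan2(M[1,2],M[0,2])).round(1),"tilt",M[:,0].round(3))
f=grab_frame("wrist"); T=f["T_tool_cam"]
g=dict(mtx=f["mtx"],position=M@T[:3,3]+p,rotation=R.from_matrix(M@T[:3,:3]).as_rotvec())
for n in ("left_press","right_press"):
    for d in pinpoint(n,"wrist")[:2]:
        X=onz(g,d["point"],.13); print(n,round(d["confidence"],2),np.round(np.array(d["point"])*[512,384]),X.round(3),"tool mm",(M.T@(X-p)*1000).round(0))
import sys; cv2.imwrite(f"pics/{sys.argv[1]}.png",f["pixels"][:,:,::-1])
E
python3 st.py wr2
```

```text
6.25 [ 0.5065 -0.0683  0.1143] F tool [-0.3 -0.9  0.3] joints [-0.56  0.45  0.72  2.09 -0.43  0.76  1.79] yaw z -12.0 tilt [ 0.002  0.    -1.   ]
```

View pics/wr2.png

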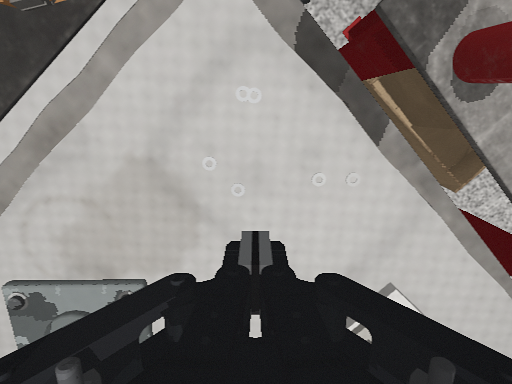

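Call:
apply_moves --pt "0 2 0 15 0 0 0" --pt "0 2 0 30 0 0 0" --pt "0 2 0 38 0 0 0" --pt "0 2 0 42 0 0 0" --pt "0 2 0 45 0 0 0" --pt "0 2 1 48 0.02 0 0" --pt "0 2 2 51 0.04 0 0" --pt "0 2 3 54 0.06 0 0" --pt "0 2 4 56 0.08 0 0" --pt "0 2 4 56 0.08 0 0" --pt "0 2 4 56 0.08 0 0"

```text
clock: 7.5
tcp_pos: [0.561, -0.0757, 0.1111]
orientation: [0.227, 1.56, -0.227]
contact_force: [-2.0, 2.7, -0.8]
grip_width: 0.0001
```

```bash
python3 st.py wr3
python3 - <<'E'
from h import *
for c in("top","scene"):
    f=grab_frame(c); a=f["pixels"][120:270,130:350,::-1]; cv2.imwrite(f"pics/{c}3.png",cv2.resize(a,None,fx=3,fy=3))
E
```

```text
7.5 [ 0.561  -0.0757  0.1111] F tool [ 0.8  2.  -2.6] joints [-0.51  0.54  0.71  1.96 -0.48  0.82  1.75] yaw z -16.6 tilt [-0.001  0.    -1.   ]
```

View pics/top3.png

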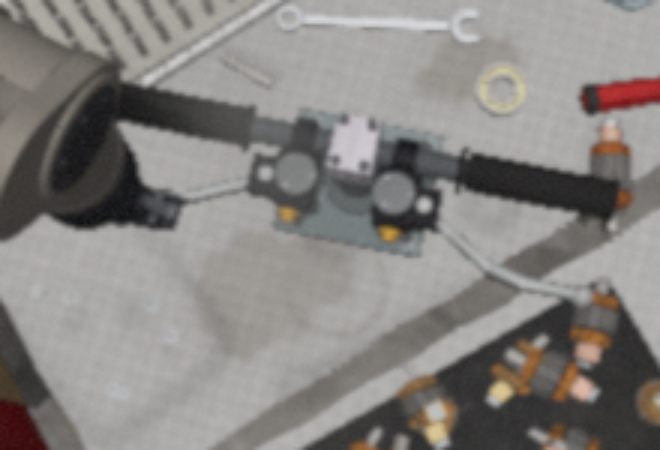

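View pics/scene3.png

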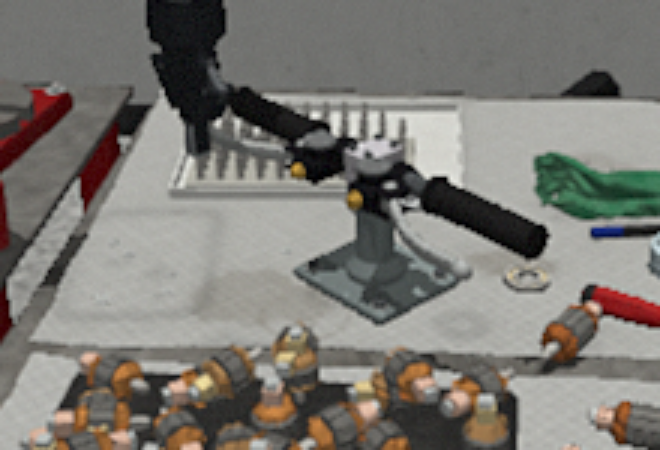

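Call:
apply_moves --pt "0 0 1 2 0.02 0 0" --pt "0 0 2 4 0.04 0 0" --pt "0 0 3 6 0.06 0 0" --pt "0 0 4 8 0.08 0 0" --pt "0 0 4 8 0.08 0 0" --pt "0 0 4 8 0.08 0 0"

```text
clock: 8.35
tcp_pos: [0.5701, -0.0745, 0.1112]
orientation: [0.29, 1.551, -0.29]
contact_force: [-1.7, 1.7, -1.5]
grip_width: 0.0
```

```bash
python3 st.py wr4
```

```text
8.35 [ 0.5701 -0.0745  0.1112] F tool [ 1.5  1.  -2.2] joints [-0.52  0.56  0.73  1.94 -0.5   0.83  1.68] yaw z -21.2 tilt [-0. -0. -1.]
```

Call:
apply_moves --pt "0 0 1 2 0.02 0 0" --pt "0 0 2 4 0.04 0 0" --pt "0 0 2 6 0.05 0 0" --pt "0 0 3 8 0.06 0 0" --pt "0 0 3 8 0.06 0 0" --pt "0 0 3 8 0.06 0 0"

```text
clock: 9.1
tcp_pos: [0.5788, -0.0743, 0.1113]
orientation: [0.337, 1.544, -0.337]
contact_force: [-2.5, 3.9, -0.4]
grip_width: -0.0
```

```bash
python3 st.py wr5
```

```text
9.1 [ 0.5788 -0.0743  0.1113] F tool [ 0.4  2.5 -3.9] joints [-0.52  0.58  0.74  1.92 -0.52  0.84  1.63] yaw z -24.6 tilt [ 0.  0. -1.]
```

Call:
apply_moves --pt "0 0 1 2 0.02 0 0" --pt "0 0 1 4 0.03 0 0" --pt "0 0 2 5 0.04 0 0" --pt "0 0 2 5 0.04 0 0" --pt "0 0 2 5 0.04 0 0"

```text
clock: 9.75
tcp_pos: [0.5839, -0.0748, 0.1112]
orientation: [0.368, 1.539, -0.368]
contact_force: [-2.7, 4.1, -1.0]
grip_width: -0.0001
```

```bash
python3 st.py wr6
```

```text
9.75 [ 0.5839 -0.0748  0.1112] F tool [ 1.   2.4 -4.2] joints [-0.53  0.59  0.75  1.91 -0.53  0.85  1.6 ] yaw z -26.9 tilt [-0.  0. -1.]
```

Call:
apply_moves --pt "0 0 1 2 0.02 0 0" --pt "0 0 2 4 0.04 0 0" --pt "0 0 3 6 0.05 0 0" --pt "0 0 3 8 0.06 0 0" --pt "0 0 3 8 0.06 0 0" --pt "0 0 3 8 0.06 0 0"

```text
clock: 10.5
tcp_pos: [0.5927, -0.0751, 0.1113]
orientation: [0.415, 1.531, -0.414]
contact_force: [-1.1, 5.6, -0.4]
grip_width: -0.0
```

```bash
python3 st.py wr7
```

```text
10.5 [ 0.5927 -0.0751  0.1113] F tool [ 0.4  4.3 -3.7] joints [-0.53  0.61  0.76  1.89 -0.55  0.87  1.55] yaw z -30.3 tilt [ 0.     0.001 -1.   ]
```

Run:
```python
from h import *
for c in("top","scene"):
    f=grab_frame(c); a=f["pixels"][130:240,140:300,::-1]; cv2.imwrite(f"pics/{c}7.png",cv2.resize(a,None,fx=4.5,fy=4.5,interpolation=cv2.INTER_CUBIC))
```

```text
(no output)
```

View pics/top7.png

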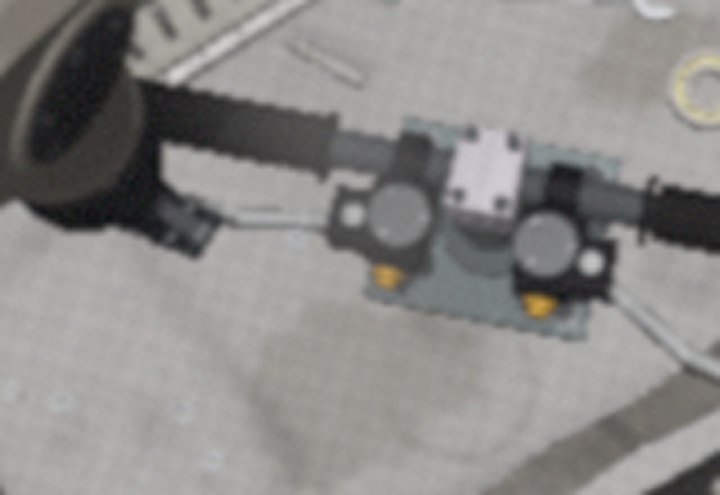

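View pics/scene7.png

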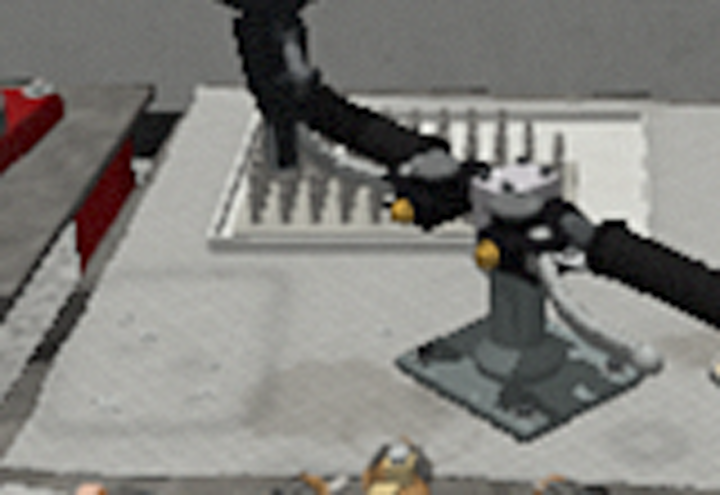

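Call:
apply_moves --pt "0 0 1 1 0.01 0 0" --pt "0 0 2 2 0.02 0 0" --pt "0 0 3 3 0.02 0 0" --pt "0 0 4 4 0.03 0 0" --pt "0 0 4 4 0.03 0 0" --pt "0 0 4 4 0.03 0 0"

```text
clock: 11.35
tcp_pos: [0.5955, -0.0751, 0.111]
orientation: [0.439, 1.53, -0.441]
contact_force: [-9.5, 4.6, 5.1]
grip_width: 0.0001
```

```bash
python3 st.py wr8
```

```text
11.35 [ 0.5955 -0.0751  0.111 ] F tool [ -5.1  -1.1 -10.5] joints [-0.53  0.62  0.77  1.88 -0.55  0.88  1.53] yaw z -32.2 tilt [-0.005  0.001 -1.   ]
```

Call:
apply_moves --pt "0 0 0 0.7 0 0 0" --pt "0 0 0 1 0 0 0" --pt "0 0 0 1 0 0 0" --pt "0 0 0 1 0 0 0" --pt "0 0 0 1 0 0 0"

```text
clock: 12.0
tcp_pos: [0.5956, -0.0751, 0.111]
orientation: [0.44, 1.532, -0.44]
contact_force: [-12.5, 5.3, 7.9]
grip_width: -0.0001
```

```bash
python3 st.py wr9
```

```text
12.0 [ 0.5956 -0.0751  0.111 ] F tool [ -7.8  -2.2 -13.4] joints [-0.53  0.62  0.77  1.88 -0.55  0.88  1.53] yaw z -32.1 tilt [-0.006  0.002 -1.   ]
```

Run:
```python
from h import *
for c in("scene",):
    f=grab_frame(c); a=f["pixels"][130:220,170:290,::-1]; cv2.imwrite(f"pics/{c}9.png",cv2.resize(a,None,fx=6,fy=6,interpolation=cv2.INTER_CUBIC))
```

```text
(no output)
```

View pics/scene9.png

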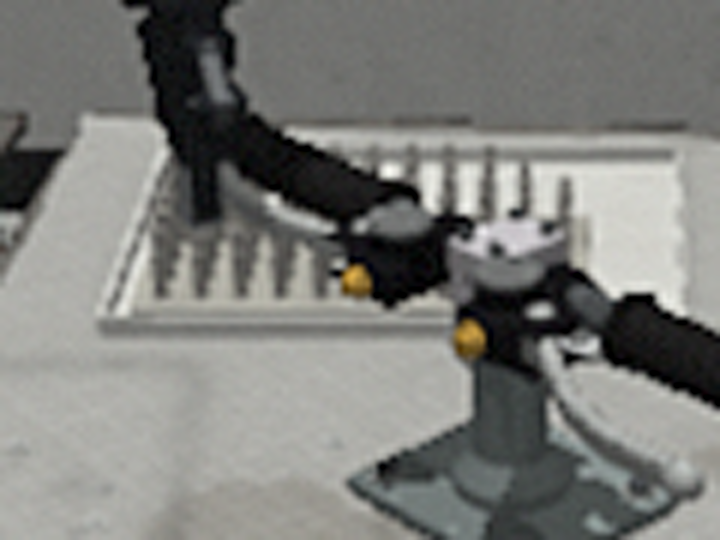

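Call:
apply_moves --pt "0 0 0 -3 -0.02 0 0" --pt "0 0 -2 -8 -0.06 0 0" --pt "0 0 -5 -14 -0.12 0 0" --pt "0 0 -9 -22 -0.18 0 0" --pt "0 0 -13 -32 -0.24 0 0" --pt "0 0 -17 -46 -0.3 0 0" --pt "0 0 -22 -62 -0.35 0 0" --pt "0 0 -27 -78 -0.35 0 0" --pt "0 -30 -27 -78 -0.35 0 0" --pt "0 -80 -27 -78 -0.35 0 0" --pt "0 -110 -27 -78 -0.35 0 0" --pt "0 -110 -27 -78 -0.35 0 0"

```text
clock: 13.4
tcp_pos: [0.5222, -0.0587, 0.226]
orientation: [0.167, 1.553, -0.166]
contact_force: [-0.0, -0.7, -0.3]
grip_width: -0.0001
```

```bash
python3 st.py wr10
python3 - <<'E'
from h import *
f=grab_frame("top"); a=f["pixels"][130:330,140:400,::-1]; cv2.imwrite("pics/top10.png",cv2.resize(a,None,fx=3,fy=3,interpolation=cv2.INTER_CUBIC))
o=r.get_obs();M=R.from_rotvec(o["orientation"]).as_matrix()
for q in((.433,-.393,.222),(.433,-.393,.112)): print((M.T@(np.array(q)-o["tcp_pos"])*1000).round(0))
f=grab_frame("scene"); a=f["pixels"][150:330,110:370,::-1]; cv2.imwrite("pics/scene10.png",cv2.resize(a,None,fx=3,fy=3,interpolation=cv2.INTER_CUBIC))
E
```

```text
13.4 [ 0.5222 -0.0587  0.226 ] F tool [ 0.3 -0.7  0.1] joints [-0.7   0.3   0.85  1.97 -0.27  0.98  1.64] yaw z -12.2 tilt [ 0.011 -0.    -1.   ]
[  -1. -346.  -13.]
[ 109. -346.  -13.]
```

View pics/top10.png

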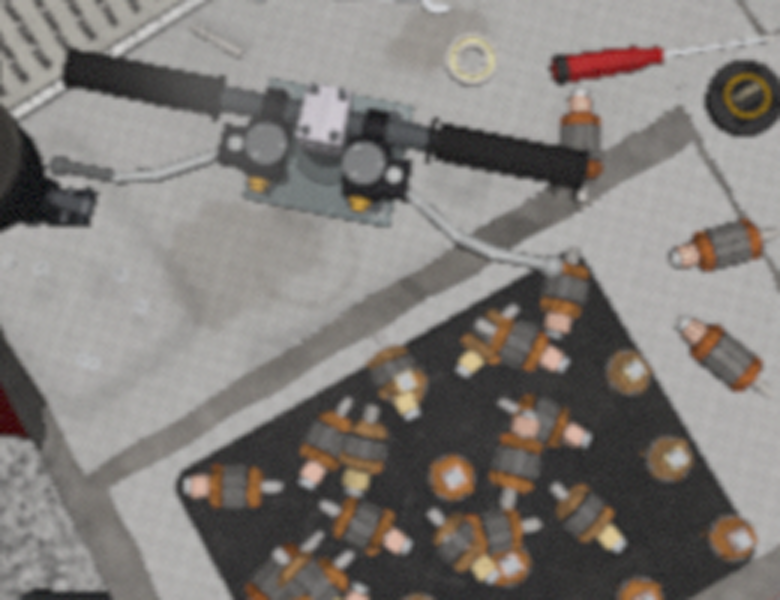

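View pics/scene10.png

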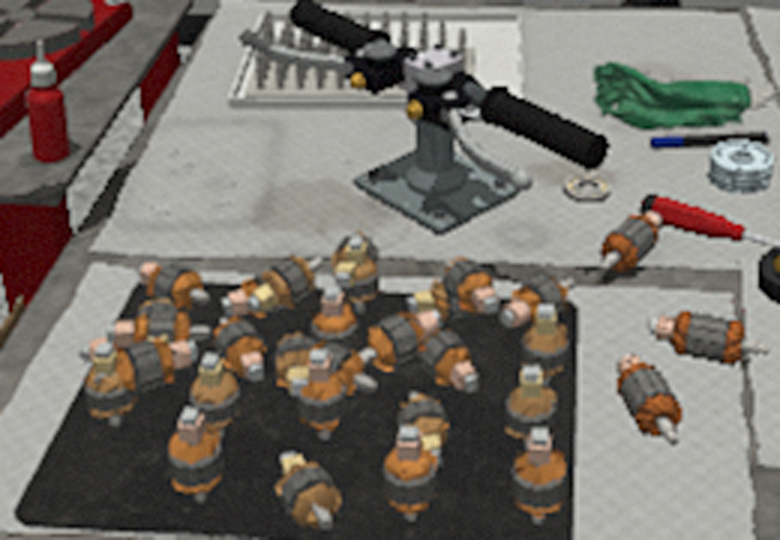

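Run:
```python
from h import *
f=grab_frame("top")
for q in((.458,-.402,.112),(.493,-.406,.13),(.433,-.393,.112)): print(q, ((proj(f,q)-[140,130])*3).round(0))
o=r.get_obs();M=R.from_rotvec(o["orientation"]).as_matrix()
ux=np.array([.978,-.208,0]);uy=np.array([.208,.978,0])
q=np.array([.493,-.406,.112])-ux*.040-uy*.003
print(q,(M.T@(q+[0,0,.11]-o["tcp_pos"])*1000).round(0),(M.T@(q-o["tcp_pos"])*1000).round(0))
```

```text
(0.458, -0.402, 0.112) [507. 315.]
(0.493, -0.406, 0.13) [514. 267.]
(0.433, -0.393, 0.112) [495. 348.]
[ 0.453256 -0.400614  0.112   ] [  -1. -350.    9.] [ 109. -350.    9.]
```

Call:
apply_moves --pt "0 0 -45 -10 0 0 0" --pt "0 0 -90 -15 0 0 0" --pt "0 0 -135 -15 0 0 0" --pt "0 0 -180 -15 0 0 0" --pt "0 0 -225 -10 0 0 0" --pt "0 0 -270 0 0 0 0" --pt "0 0 -315 5 0 0 0" --pt "0 0 -350 9 0 0.01 0" --pt "0 0 -350 9 0 0.01 0" --pt "0 0 -350 9 0 0.01 0"

```text
clock: 14.7
tcp_pos: [0.4533, -0.4013, 0.2201]
orientation: [0.168, 1.576, -0.166]
contact_force: [0.2, 0.2, 0.2]
grip_width: 0.0001
```

```bash
python3 st.py wr11
```

```text
14.7 [ 0.4533 -0.4013  0.2201] F tool [-0.2  0.3  0.1] joints [ 0.01  0.49  0.84  1.77 -0.4   1.07  2.35] yaw z -12.2 tilt [-0.012  0.003 -1.   ]
```

View pics/wr11.png

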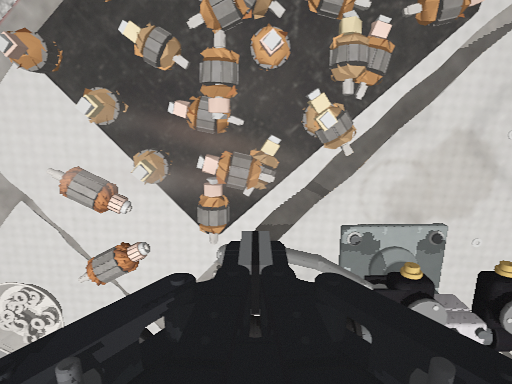

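Call:
apply_moves --pt "0 40 0 0 0 -0.01 0" --pt "0 75 0 0 0 -0.01 0" --pt "0 98 0 0 0 -0.01 0" --pt "0 108 0 0 0 -0.01 0" --pt "0 108 0 0 0 -0.01 0" --pt "0 108 0 0 0 -0.01 0"

```text
clock: 15.45
tcp_pos: [0.454, -0.4005, 0.1144]
orientation: [0.164, 1.563, -0.165]
contact_force: [-0.6, 0.3, 0.2]
grip_width: -0.0002
```

```bash
python3 st.py wr12
python3 - <<'E'
from h import *
for c in("scene","top"):
    f=grab_frame(c); a=f["pixels"][150:270,210:370,::-1]; cv2.imwrite(f"pics/{c}12.png",cv2.resize(a,None,fx=4.5,fy=4.5,interpolation=cv2.INTER_CUBIC))
E
```

```text
15.45 [ 0.454  -0.4005  0.1144] F tool [-0.2  0.1 -0.7] joints [ 0.09  0.61  0.74  1.87 -0.52  0.87  2.45] yaw z -12.0 tilt [ 0.001 -0.001 -1.   ]
right_press 0.64 [261. 342.] [ 0.496 -0.407  0.13 ] tool mm [-16.   2.  42.]
```

View pics/scene12.png

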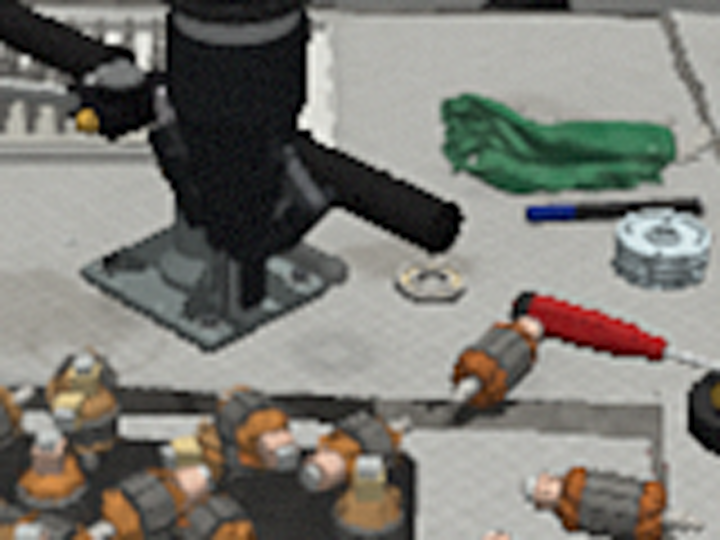

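View pics/top12.png

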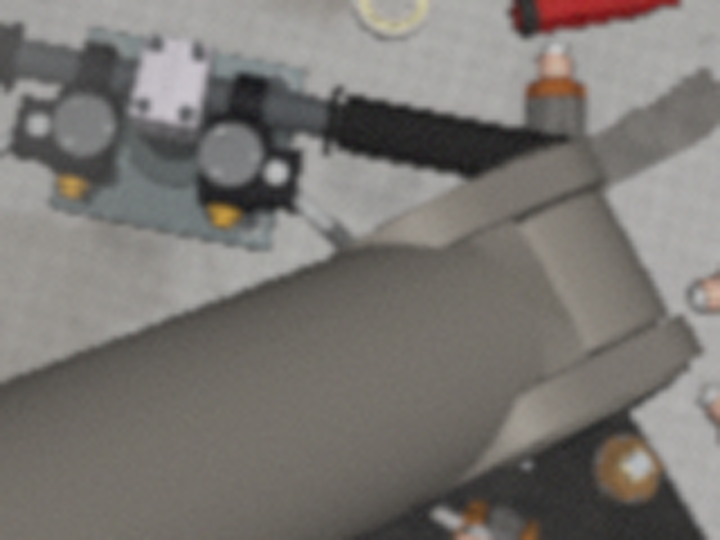

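Call:
apply_moves --pt "0 2 0 12 0 0 0" --pt "0 2 0 20 0 0 0" --pt "0 2 0 25 0 0 0" --pt "0 2 0 28 0 0 0" --pt "0 2 -1 31 -0.02 0 0" --pt "0 2 -2 33 -0.04 0 0" --pt "0 2 -3 35 -0.06 0 0" --pt "0 2 -4 37 -0.08 0 0" --pt "0 2 -4 37 -0.08 0 0" --pt "0 2 -4 37 -0.08 0 0"

```text
clock: 16.7
tcp_pos: [0.4883, -0.412, 0.1112]
orientation: [0.102, 1.569, -0.102]
contact_force: [-2.4, 1.5, -0.2]
grip_width: 0.0
```

```bash
python3 st.py wr13
```

```text
16.7 [ 0.4883 -0.412   0.1112] F tool [ 0.2  1.2 -2.6] joints [ 0.11  0.65  0.7   1.78 -0.52  0.9   2.49] yaw z -7.5 tilt [-0.  0. -1.]
```

Call:
apply_moves --pt "0 0 -1 2 -0.02 0 0" --pt "0 0 -2 4 -0.04 0 0" --pt "0 0 -3 6 -0.05 0 0" --pt "0 0 -3 6 -0.05 0 0" --pt "0 0 -3 6 -0.05 0 0"

```text
clock: 17.35
tcp_pos: [0.4941, -0.416, 0.1113]
orientation: [0.063, 1.57, -0.063]
contact_force: [-2.1, 0.7, -1.3]
grip_width: 0.0002
```

```bash
python3 st.py wr14
```

```text
17.35 [ 0.4941 -0.416   0.1113] F tool [ 1.3  0.5 -2.2] joints [ 0.13  0.66  0.69  1.76 -0.51  0.91  2.53] yaw z -4.6 tilt [ 0. -0. -1.]
```

Call:
apply_moves --pt "0 0 -1 2 -0.02 0 0" --pt "0 0 -2 4 -0.04 0 0" --pt "0 0 -2 5 -0.05 0 0" --pt "0 0 -2 5 -0.05 0 0" --pt "0 0 -2 5 -0.05 0 0"

```text
clock: 18.0
tcp_pos: [0.4985, -0.4187, 0.1113]
orientation: [0.024, 1.571, -0.024]
contact_force: [-4.3, -2.5, -1.3]
grip_width: 0.0001
```

```bash
python3 st.py wr15
```

```text
18.0 [ 0.4985 -0.4187  0.1113] F tool [ 1.3 -2.7 -4.3] joints [ 0.14  0.66  0.68  1.75 -0.5   0.91  2.57] yaw z -1.7 tilt [-0.    -0.001 -1.   ]
```

Call:
apply_moves --pt "0 0 -0.5 1.5 0 0 0" --pt "0 0 -1 3 -0.01 0 0" --pt "0 0 -1 3 -0.01 0 0" --pt "0 0 -1 3 -0.01 0 0"

```text
clock: 18.55
tcp_pos: [0.5005, -0.4196, 0.1113]
orientation: [0.017, 1.573, -0.016]
contact_force: [-7.1, -1.6, 1.0]
grip_width: 0.0002
```

```bash
python3 st.py wr16
```

```text
18.55 [ 0.5005 -0.4196  0.1113] F tool [-1.  -1.7 -7. ] joints [ 0.14  0.66  0.67  1.74 -0.5   0.92  2.57] yaw z -1.2 tilt [-0.002  0.    -1.   ]
left_press 0.59 [ 55. 226.] [ 0.479 -0.506  0.13 ] tool mm [-19. -86. -20.]
```

Call:
apply_moves --pt "0 0 0 1.5 0 0 0" --pt "0 0 -1 3 -0.01 0 0" --pt "0 0 -1 4 -0.01 0 0" --pt "0 0 -1 4 -0.01 0 0" --pt "0 0 -1 4 -0.01 0 0"

```text
clock: 19.2
tcp_pos: [0.5028, -0.4207, 0.1112]
orientation: [0.01, 1.575, -0.008]
contact_force: [-11.1, -0.6, 3.4]
grip_width: 0.0
```

```bash
python3 st.py wr17
```

```text
19.2 [ 0.5028 -0.4207  0.1112] F tool [ -3.3  -0.7 -11.1] joints [ 0.14  0.67  0.67  1.73 -0.5   0.92  2.58] yaw z -0.7 tilt [-0.004  0.001 -1.   ]
```

Call:
apply_moves --pt "0 0 0 1.5 0 0 0" --pt "0 0 0 3 0 0 0" --pt "0 0 -0.5 4 0 0 0" --pt "0 0 -0.5 4 0 0 0" --pt "0 0 -0.5 4 0 0 0" --pt "0 0 -0.5 4 0 0 0" --pt "0 0 -0.5 4 0 0 0"

```text
clock: 20.05
tcp_pos: [0.5046, -0.4214, 0.1111]
orientation: [0.012, 1.578, -0.009]
contact_force: [-16.5, 0.8, 5.5]
grip_width: -0.0
```

```bash
python3 st.py wr18;python3 - <<'E'
from h import *
for c in("scene","top"):
    f=grab_frame(c); a=f["pixels"][140:260,150:350,::-1]; cv2.imwrite(f"pics/{c}18.png",cv2.resize(a,None,fx=4,fy=4,interpolation=cv2.INTER_CUBIC))
E
```

```text
20.05 [ 0.5046 -0.4214  0.1111] F tool [ -5.4   0.6 -16.6] joints [ 0.14  0.67  0.67  1.73 -0.5   0.93  2.58] yaw z -0.7 tilt [-0.007  0.002 -1.   ]
left_press 0.25 [ 42. 106.] [ 0.435 -0.504  0.13 ] tool mm [-19. -83. -69.]
```

View pics/scene18.png

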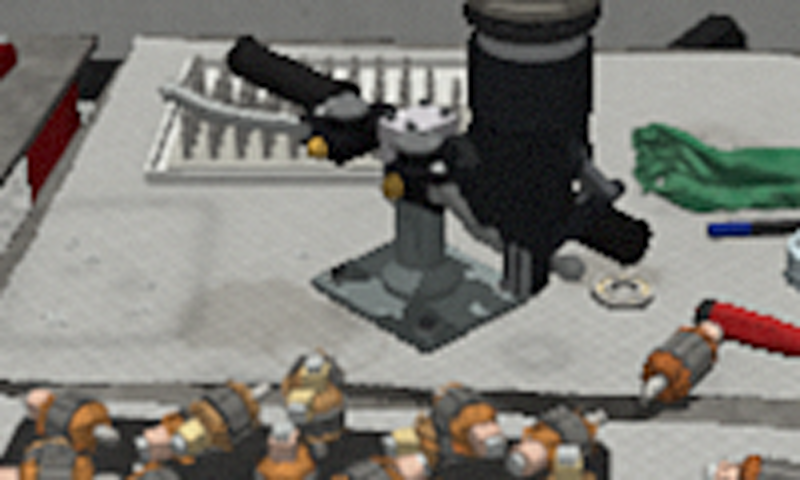

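View pics/top18.png

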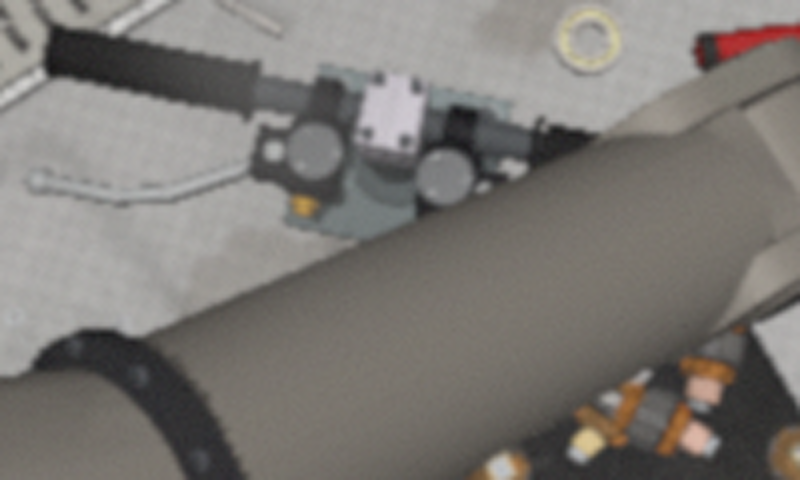

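Call:
apply_moves --pt "0 0 0 0 0 0 0" --pt "0 0 0 0 0 0 0" --pt "0 0 0 0 0 0 0" --pt "0 0 0 0 0 0 0" --pt "0 0 0 0 0 0 0"

```text
clock: 20.8
tcp_pos: [0.5046, -0.4214, 0.1111]
orientation: [0.012, 1.578, -0.009]
contact_force: [-15.9, 0.5, 6.4]
grip_width: 0.0
```

```bash
python3 -c "
from h import *
o=r.get_obs();print(o['clock'],o['tcp_pos'],o['contact_force'],np.abs(o['qvel']).max())
print(r.hand_in())"
```

```text
20.8 [ 0.50462585 -0.42144703  0.1111387 ] [-15.87006221   0.47699636   6.37505578] 0.0010659308106576702
the job is handed in; nothing more can be done
None
```

I pressed both levers with shut fingers and handed the job in at 20.8 s with the right lever held in; `hand_in` gives no verdict.

- **Left lever (failed seal):** it moved with only about 2–4 N of spring force, then stopped dead after about 40 mm of travel. That is about 0.37 rad, at its grip. I held it at 13.4 N, then let it out, and the later pictures show it fully out.
- **Right lever (good):** it went firm at about 0.15–0.2 rad and yielded gradually, short of its grip. It is held there at about 16 N, at roughly 0.2 rad. The tool stood still over the last 0.75 s.
- **Loose things:** they looked unmoved in the camera pictures, though the arm hid part of the top view near the right lever. I did not measure their positions.

**Uncertain:**
- **Lever angles:** these are my estimates from the tool position, accurate to about 0.03 rad.
- **Vertical force:** the wrist also read about 6–8 N upward while pressing. I put this down to friction on the blade, since nothing else should have been in contact, but I did not confirm it.

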